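# Lock the flap's stop stud with its second nut

### The arm

A 6-joint arm with a two-finger parallel gripper is mounted at the origin on the work surface. World frame = base frame: x ahead of the robot, y to its left, z up, the work surface at z = 0. Lengths are in m, angles in rad, forces in N, time in s.
With the tool pointing down it reaches from about 0.375 to 0.925 m from the base axis. Payload 5.7 kg.
Tool frame: the origin (TCP) lies on the centre line of the jaws, within the pads' length; the fingertips stand 19 mm ahead of it and the grasp point (between the pads) is the TCP; z points along the fingers, y is the direction in which the jaws open and shut (so a half turn about z gives the same grasp; the last joint's range is limited). The gripper opens to 85 mm and grips with 20 to 120 N. Pads are 22 mm wide; open, the fingers measure 114 mm over their backs; the gripper's body (76 mm by 85 mm) begins 54 mm behind the grasp point. The pads swing forward as they close: fully open they stand 13 mm farther back than shut.
Start: joints at [-1.322, 0.359, 1.51, -0, 1.272, -0.115], TCP at [0.213, -0.561, 0.25] pointing down, gripper open.
Joint ranges: [-2.97, 2.97], [-1.01, 2.36], [0.21, 2.38], [-0.96, 4.11], [0.2, 2.71], [-2.98, 2.98]. Speed limits (rad/s): [2.39, 2.39, 3.14, 3.14, 3.14, 3.14].

### API

Orientations are given as a 3x3 rotation matrix whose columns are the frame's x, y, z axes.
In Python, from cell import manip gives the robot as it stands.
- The arm moves only by the shell command python3 -m creep 'ROWS'. ROWS is JSON, a list that holds one entry, the list of rows, each a list of 7 numbers: the turn, a rotation vector about the tool's x, y, z in degrees, then the shift along the tool's x, y, z in m, then the finger opening in m, from 0 to 0.0854. A call has 1 to 8 rows; each row shifts and turns the commanded pose from where the row before left it, along the tool's axes as they then stand; what a row does not reach is not made up. A row lasts 1/10 s, in which the tool goes at most 50 mm and 8.59 degrees, less where a joint would pass 70% of its speed; a pose out of reach is approached as far as the arm can. A call with a gripper value outside its range is refused whole. The fingers move at their own pace and stop on an object; the grip force is fixed at half the most. Time passes only in rows, so rows that do not move let the fingers close. It gives the time, the measured TCP pose, the force and the opening at its end, in the units of the state.
- manip.sense(): the state, without advancing time (a new reading comes with each control period).
- manip.read_camera(name): name is "scene" or "top" or "wrist"; returns a dict with "frame" (384x512x3 uint8, blue, green, red), "fx", "fy", "cx", "cy" (pixels), "world_from_camera" (4x4, takes a point from camera to world coordinates). Camera axes: x right, y down, z forward; pixel columns grow to the right and rows downward; lengths in m; the calibration is good to about 2 mm. A picture is of the moment at which its call begins. There is no depth.
- manip.sign_off(): hands the job in, once; it reports no verdict.
The state is a dict: "time_s": time; "joints": joint angles; "qvel": joint speeds; "effort": joint torques, N m; "tool_pos": TCP position; "orientation": TCP orientation; "wrist_force": force on the tool from outside, world axes, zero at the start; "ft_torque": the same for the moment, N m; "grip_width": opening from 0.0 (shut) to 1.0 (fully open).
Only numpy, scipy, OpenCV 4.12 (cv2) and the standard library are available. Lean on these libraries where they do the work, as an engineer would, in place of code of your own. Each camera call takes 0.05 s, during which the arm holds its last target. There are 200 camera calls.

### The job

The stop stud of the inspection flap has been set: it is the upright threaded stud that carries two nuts, a small one below and a big one still standing a few millimetres clear above it. Run the big upper nut down (clockwise seen from above, less than a quarter turn) until it stops tight against the lower nut, and let go of it. Leave the other stud's single nut as it is.

Things in the scene. Friction and masses are not known exactly. Their poses are not given: they have to be found in the camera images.
- lock_nut_center (a point): centre (half-way up, on the axis) of the nut to turn, moving with it: plain steel hexagon nut, 46 mm across flats (53 mm over corners), 26 mm high, z up, flats facing its x axis and every 60 deg from there. It is the upper nut on an upright dark stud 24 mm thick, 92 mm tall over the counter. Below it, on a fixed green plinth 80 x 80 x 25 mm, is the fixed lower nut: 38 mm across flats (44 over corners), from 25 to 43 mm above the counter.
- lock_nut (a joint): turn of the lock nut in rad, growing clockwise seen from above; starts at 0.05 to 0.5. 1.3 is the stop: tight on the lower nut, underside 43 mm above the counter. The quick thread lowers it 4 mm per rad (the underside is at 48.2 mm at 0). Steady drag about 0.22 N m; it stays where it is left.
- single_nut_center (a point): centre of the other stud's only nut, to be left alone: also a plain steel hexagon nut, 46 mm across flats (53 mm over corners), 26 mm high, lying directly on a like plinth (underside 25 mm above the counter), with a long bare stud above it to 92 mm. Axes as for the lock nut.
- single_nut (a joint): turn of that single nut in rad, clockwise seen from above positive; starts at 0.
Not all that is in view belongs to the job. What is shaped like the part that bears lock_nut_center but pink is not meant.

How it is judged:
At the end, for the whole second after the job is handed in: The lock nut is run down against the lower nut: its turn is within 0.17 rad (10 degrees) of the stop at 1.3 rad, and it is at rest. The other stud's single nut is within 0.17 rad of where it was (value of joint lock_nut above 1.13 rad and velocity of joint lock_nut between -0.05 and 0.05 rad/s and value of joint single_nut between -0.17 and 0.17 rad); the robot touches nothing.
It fails at once if the single nut on the other stud is turned by more than 0.17 rad (10 degrees) (value of joint single_nut above 0.17 rad or value of joint single_nut below -0.17 rad).
It also fails if it takes over 29 s, if anything falls off the work surface, if the arm or the gripper's body presses on something with over 40 N, if the wrist force passes 120 N, or if a joint passes its speed limit or range.

## Working session

There is one attempt and no reset: what is moved stays moved. The work goes in short steps, Python scripts to look and compute and a shell command to move; the robot and the scene stay as the last step left them, time stands still between calls to the robot, and variables do not carry over. Pictures are saved under pics/ and viewed, about 8 in all and at most 12, crops included, and the job is handed in when it is done.

```bash
mkdir -p pics; ls
python3 - <<'E'
from cell import manip
import cv2,numpy as np
s=manip.sense();print(s["time_s"],s["tool_pos"],np.round(s["orientation"],3).tolist(),s["grip_width"])
ims=[]
for n in("scene","top"):
    c=manip.read_camera(n);cv2.imwrite(f"pics/{n}0.png",c["frame"]);np.savez(f"{n}0.npz",**c)
    print(n,c["fx"],c["cx"],c["cy"],np.round(c["world_from_camera"],3).tolist())
    ims.append(c["frame"])
cv2.imwrite("pics/a.png",cv2.resize(np.vstack(ims),(512,768))[:,:])
E
```

```text
pics
0.0 [ 0.21331824 -0.56008089  0.2494546 ] [[0.935, 0.356, -0.0], [0.356, -0.935, 0.002], [0.0, -0.002, -1.0]] 0.9974985577210204
scene 484.97960611411753 257.10612906585385 186.41512010508993 [[0.457, 0.575, -0.678, 1.115], [0.889, -0.288, 0.355, -0.31], [0.009, -0.766, -0.643, 0.619], [0.0, 0.0, 0.0, 1.0]]
top 474.8443020003074 254.63020467989955 193.35857422864885 [[-0.004, -0.983, 0.183, 0.401], [-1.0, 0.007, 0.013, 0.008], [-0.014, -0.183, -0.983, 0.759], [0.0, 0.0, 0.0, 1.0]]
```

View pics/scene0.png

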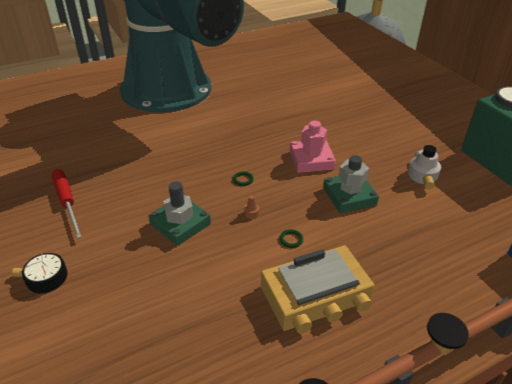

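View pics/top0.png

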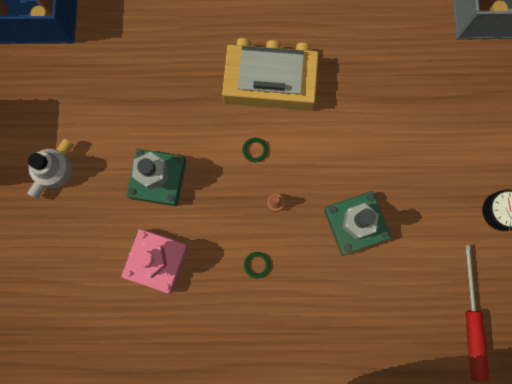

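The candidates are:
- Green plinth at scene (353,178) / top (150,170): the nut stands high with a short stud above it, so this looks like the lock nut.
- Green plinth at scene (180,210) / top (363,218): the nut lies on the plinth with a long bare stud, so this is the single nut.
- Pink at scene (314,145): the decoy.
- White fitting at scene (425,165): something else.

I'll confirm with an enlarged crop and measure.

```bash
cat > h.py <<'E'
import numpy as np,cv2
def ray(c,u,v,z):
    T=c["world_from_camera"];d=T[:3,:3]@np.array([(u-c["cx"])/c["fx"],(v-c["cy"])/c["fy"],1.]);o=T[:3,3]
    return o+d*(z-o[2])/d[2]
def pix(c,p):
    T=np.linalg.inv(c["world_from_camera"]);q=T[:3,:3]@np.array(p)+T[:3,3]
    return np.array([c["fx"]*q[0]/q[2]+c["cx"],c["fy"]*q[1]/q[2]+c["cy"]])
E
python3 - <<'E'
from h import *
S=np.load("scene0.npz");T=np.load("top0.npz")
a=cv2.resize(S["frame"][140:220,310:390],(480,480)[:2],interpolation=cv2.INTER_CUBIC)
b=cv2.resize(T["frame"][140:210,120:190],(480,480),interpolation=cv2.INTER_CUBIC)[:, :310]
b=cv2.resize(T["frame"][140:220,120:190],(420,480),interpolation=cv2.INTER_CUBIC)[:,:310]
cv2.imwrite("pics/crop.png",np.hstack([a,b]))
for n,c,(x0,y0,x1,y1) in(("S",S,(310,140,390,220)),("T",T,(120,140,190,220))):
    f=c["frame"][y0:y1,x0:x1];hsv=cv2.cvtColor(f,cv2.COLOR_BGR2HSV)
    m=((hsv[...,1]<60)&(hsv[...,2]<85)).astype(np.uint8);
    k,l,st,ce=cv2.connectedComponentsWithStats(m)
    for i in range(1,k):
        if st[i,4]>25: print(n,"dark",st[i],ce[i]+[x0,y0],ray(c,*(ce[i]+[x0,y0]),.092))
    m=((hsv[...,1]<60)&(hsv[...,2]>85)).astype(np.uint8)
    k,l,st,ce=cv2.connectedComponentsWithStats(m)
    for i in range(1,k):
        if st[i,4]>40: print(n,"grey",st[i],ce[i]+[x0,y0])
E
```

```text
S dark [ 34  16  18  15 174] [354.21264368 163.1954023 ] [0.58009774 0.16592637 0.092     ]
S dark [ 29  28  12  27 165] [343.81212121 180.26060606] [0.61173145 0.1211483  0.092     ]
S grey [ 30  19  29  35 465] [355.52903226 176.78924731]
T dark [55 17  6  6 30] [177.5        159.66666667] [0.57622893 0.1285254  0.092     ]
T dark [ 18  19  18  17 245] [146.74693878 167.06530612] [0.56552394 0.17291848 0.092     ]
T dark [ 28  21  20  28 167] [160.55688623 178.33532934] [0.54866048 0.1523085  0.092     ]
T dark [ 9 49  6  6 29] [131.4137931  191.27586207] [0.52994517 0.19366973 0.092     ]
T dark [47 55  7  6 32] [169.84375 197.375  ] [0.52067685 0.13808334 0.092     ]
T grey [ 11  11  33  36 594] [147.67845118 169.42087542]
```

View pics/crop.png

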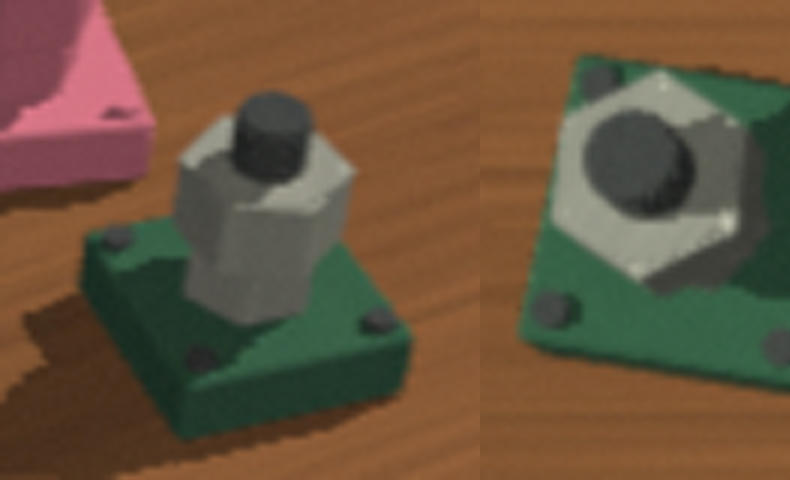

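The crop confirms it: two stacked nuts on the green plinth at scene (353,178), with the big one above the small one. I'll fit the stud top and the top-face corners of the hexagon.

Run:
```python
from h import *
S=np.load("scene0.npz");T=np.load("top0.npz")
print("stud T",ray(T,120+(632-480)/6,140+158/6,.092),"S",ray(S,310+273/6,140+108/6,.092))
P=np.array([[662,70],[566,118],[552,215],[640,278],[732,222],[745,122]])
C=np.array([ray(T,120+(x-480)/6,140+y/6,.073) for x,y in P])[:,:2]
for _ in range(1):
    c=C.mean(0);d=C-c;print("T centre",c,"R",np.hypot(*d.T),"corner ang mod60",np.degrees(np.arctan2(d[:,1],d[:,0]))%60)
# scene top-face corners (visible)
P=np.array([[178,165],[236,208],[318,205],[356,170]])
C=np.array([ray(S,310+x/6,140+y/6,.073) for x,y in P]);print("S corners",C[:,:2])
d=C[:,:2]-c;print(np.hypot(*d.T),np.degrees(np.arctan2(d[:,1],d[:,0]))%60)
f=T["frame"];h=cv2.cvtColor(f,cv2.COLOR_BGR2HSV);m=cv2.inRange(h,(50,80,20),(95,255,255));
# other clutter positions
print("pink",ray(T,154,258,.07),"white",ray(T,48,165,.05),"single",ray(T,363,216,.092))
```

```text
stud T [0.56663066 0.1750156  0.092     ] S [0.568364   0.17729851 0.092     ]
T centre [0.56811738 0.17529046] R [0.02587598 0.02533803 0.02628767 0.02725157 0.02479092 0.0263956 ] corner ang mod60 [55.16643047 57.5322152  55.08365545 57.17361227 57.70011594 57.58738773]
S corners [[0.55952736 0.15136322]
 [0.5848674  0.15490321]
 [0.59476168 0.17791945]
 [0.58600793 0.19877544]]
[0.02542246 0.02638567 0.02677369 0.02952315] [10.25157218  9.4062846   5.63512383 52.70031993]
pink [0.43581148 0.1627763  0.07      ] white [0.58031543 0.33662872 0.05      ] single [ 0.492119   -0.13622914  0.092     ]
```

Top-view fit: the centre is about (0.568, 0.175), the corner radius is 26 mm (26.5 expected), and the corners sit at about −3°, so the flat normals are at about −32°, 28° and 88°. I'll grip along −32°, which leaves J6 enough clockwise range. I'm moving over the nut first.

```bash
python3 -m creep '[[[0,0,0,0.035,-0.033,0,0.0854],[0,0,0,0.035,-0.033,0,0.0854],[0,0,0,0.035,-0.033,0,0.0854],[0,0,0,0.035,-0.033,0,0.0854],[0,0,0,0.035,-0.033,0,0.0854],[0,0,0,0.035,-0.033,0,0.0854],[0,0,0,0.035,-0.033,0,0.0854],[0,0,0,0.035,-0.033,0,0.0854]]]'
python3 -m creep '[[[0,0,0,0.035,-0.033,0,0.0854],[0,0,0,0.035,-0.033,0,0.0854],[0,0,0,0.035,-0.033,0,0.0854],[0,0,0,0.035,-0.033,0,0.0854],[0,0,0,0.035,-0.033,0,0.0854],[0,0,0,0.035,-0.033,0,0.0854],[0,0,0,0.035,-0.033,0,0.0854],[0,0,0,0.030,-0.03,0,0.0854]]]'
python3 -m creep '[[[0,0,-8,0,0,0,0.0854],[0,0,-8,0,0,0,0.0854],[0,0,-8,0,0,0,0.0854],[0,0,-8,0,0,0,0.0854],[0,0,-5,0,0,0,0.0854],[0,0,0,0,0,0,0.0854]]]'
python3 - <<'E'
from cell import manip
from h import *
s=manip.sense();R=s["orientation"];print(s["time_s"],s["tool_pos"],np.round(R,3).tolist(),s["joints"])
print("shift",np.array(R).T@(np.array([.568,.1755,.15])-s["tool_pos"]))
c=manip.read_camera("wrist");np.savez("w1.npz",**c);print(c["fx"],np.round(c["world_from_camera"],3).tolist(),pix(c,[.568,.1755,.092]))
cv2.imwrite("pics/w1.png",c["frame"])
E
```

```text
time_s: 0.9
tool_pos: [0.3815, -0.2124, 0.2502]
orientation: [[0.935, 0.355, -0.0], [0.355, -0.935, 0.0], [0.0, -0.0, -1.0]]
wrist_force: [0.6, -1.2, -0.2]
grip_width: 1.001
time_s: 1.7
tool_pos: [0.5459, 0.1298, 0.25]
orientation: [[0.934, 0.357, -0.0], [0.357, -0.934, 0.0], [-0.0, -0.0, -1.0]]
wrist_force: [0.4, -0.9, 0.3]
grip_width: 0.995
time_s: 2.3
tool_pos: [0.545, 0.1274, 0.2499]
orientation: [[0.532, 0.847, -0.001], [0.847, -0.532, 0.0], [-0.0, -0.001, -1.0]]
wrist_force: [-0.3, 1.1, 0.7]
grip_width: 1.003
2.3 [0.5450065  0.12744228 0.24991581] [[0.532, 0.847, -0.001], [0.847, -0.532, 0.0], [-0.0, -0.001, -1.0]] [1.06222181e-01 3.01945575e-01 1.59801376e+00 1.22477845e-04
 1.24257789e+00 6.66660777e-01]
shift [ 0.05297734 -0.00599022  0.09989462]
291.8324026954637 [[0.846, -0.504, -0.171, 0.588], [-0.533, -0.802, -0.27, 0.197], [-0.002, 0.319, -0.948, 0.374], [0.0, 0.0, 0.0, 1.0]] [248.70323553 125.69819144]
```

View pics/w1.png

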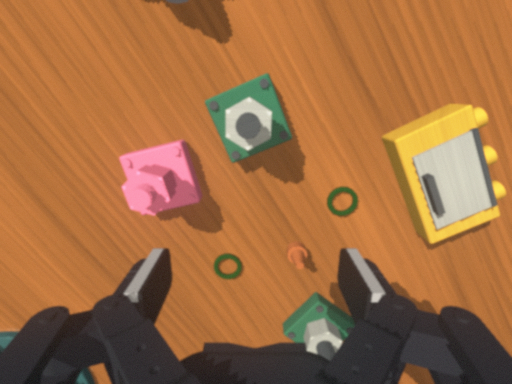

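The wrist picture shows the two-nut stud at (248,124), against a predicted (249,126). The single nut is at (325,335) and the pink decoy at (160,180). I'll measure the hexagon's angle here.

Run:
```python
from h import *
c=np.load("w1.npz");f=c["frame"];x0,y0=215,85
g=f[y0:y0+80,x0:x0+70];h=cv2.cvtColor(g,cv2.COLOR_BGR2HSV)
m=((h[...,1]<70)&(h[...,2]>130)).astype(np.uint8)
ct=max(cv2.findContours(m,0,cv2.CHAIN_APPROX_NONE)[0],key=cv2.contourArea)
hull=cv2.convexHull(ct)
ap=cv2.approxPolyDP(hull,2.5,True)[:,0]+[x0,y0]
W=np.array([ray(c,u,v,.073)[:2] for u,v in ap]);cc=W.mean(0);d=W-cc
print(len(ap),ap.tolist(),cc,np.hypot(*d.T).round(4),np.degrees(np.arctan2(d[:,1],d[:,0])).round(1),(np.degrees(np.arctan2(d[:,1],d[:,0]))%60).round(1))
d8=((h[...,1]<90)&(h[...,2]<90)).astype(np.uint8)
k,l,st,ce=cv2.connectedComponentsWithStats(d8)
for i in range(1,k):
    if st[i,4]>60:print(st[i],ce[i]+[x0,y0],ray(c,*(ce[i]+[x0,y0]),.092))
v=np.vstack([cv2.resize(g,None,fx=6,fy=6,interpolation=2)]);cv2.polylines(v,[((ap-[x0,y0])*6+3).astype(np.int32)],True,(0,0,255));cv2.imwrite("pics/w1c.png",v)
```

```text
6 [[250, 96], [272, 111], [270, 135], [245, 150], [224, 136], [224, 111]] [0.56671491 0.17651087] [0.0265 0.0274 0.0256 0.027  0.0271 0.0262] [  52.    -5.7  -58.7 -128.1  175.2  120.1] [52.  54.3  1.3 51.9 55.2  0.1]
[ 35  37  35  34 347] [271.54178674 139.73487032] [0.579451   0.15267388 0.092     ]
```

View pics/w1c.png

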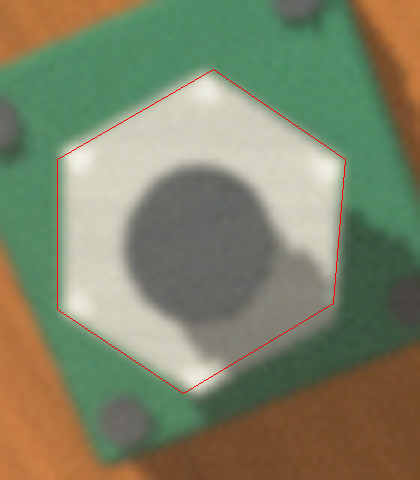

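The hexagon fits well: radius 26–27 mm, corners at about −4°, and the flat normal nearest the jaw axis at −34° against the jaws' −32°. I'll correct by 2°, centre at (0.567, 0.176), and go down.

```bash
python3 -m creep '[[[0,0,2,0.027,-0.003,0,0.0854],[0,0,0,0.026,-0.005,0,0.0854],[0,0,0,0,0,0.04,0.0854],[0,0,0,0,0,0.04,0.0854],[0,0,0,0,0,0.04,0.0854],[0,0,0,0,0,0.02,0.0854],[0,0,0,0,0,0,0.0854],[0,0,0,0,0,0,0.0854]]]'
python3 - <<'E'
from cell import manip
from h import *
s=manip.sense();print(s["tool_pos"],s["orientation"].T@(np.array([.567,.176,.060])-s["tool_pos"]),s["wrist_force"])
E
```

```text
time_s: 3.15
tool_pos: [0.5678, 0.1762, 0.1105]
orientation: [[0.563, 0.827, -0.0], [0.827, -0.563, 0.0], [-0.0, -0.0, -1.0]]
wrist_force: [0.2, 0.5, 0.2]
grip_width: 1.002
[0.5677974  0.17619173 0.11050222] [-0.00059774 -0.00053276  0.05050254] [0.1875485  0.46495804 0.22672271]
```

```bash
python3 -m creep '[[[0,0,0,0,0,0.02,0.0854],[0,0,0,0,0,0.02,0.0854],[0,0,0,0,0,0.01,0.0854],[0,0,0,0,0,0,0.0854],[0,0,0,0,0,0,0.06],[0,0,0,0,0,0,0.052],[0,0,0,0,0,0,0.052],[0,0,0,0,0,0,0.052]]]'
python3 -m creep '[[[0,0,0,0,0,0,0.04],[0,0,0,0,0,0,0.03],[0,0,0,0,0,0,0.03],[0,0,0,0,0,0,0.03],[0,0,0,0,0,0,0.03]]]'
python3 - <<'E'
from cell import manip
s=manip.sense();print(s["tool_pos"],s["wrist_force"],s["ft_torque"],s["grip_width"]*.085)
E
```

```text
time_s: 3.95
tool_pos: [0.5681, 0.1763, 0.061]
orientation: [[0.561, 0.827, 0.001], [0.827, -0.561, 0.0], [0.001, 0.001, -1.0]]
wrist_force: [-0.2, -0.6, -0.3]
grip_width: 0.608
time_s: 4.45
tool_pos: [0.5679, 0.1763, 0.061]
orientation: [[0.561, 0.828, 0.001], [0.828, -0.561, 0.0], [0.001, 0.0, -1.0]]
wrist_force: [-1.3, -0.7, 5.4]
grip_width: 0.525
[0.56785735 0.17632498 0.06104687] [-1.29597465 -0.65406446  5.41295123] [-0.01899149  0.23918269  0.04522957] 0.04464842693553056
```

The jaws are on the flats (about 45 mm). Turning clockwise, following the thread down.

```bash
python3 -m creep '[[[0,0,6,0,0,0.0004,0.03],[0,0,6,0,0,0.0004,0.03],[0,0,6,0,0,0.0004,0.03],[0,0,6,0,0,0.0004,0.03],[0,0,6,0,0,0.0004,0.03],[0,0,6,0,0,0.0004,0.03],[0,0,0,0,0,0,0.03]]]'
cat > s.py <<'E'
from cell import manip
import numpy as np
s=manip.sense();R=s["orientation"]
print("yaw_y",np.degrees(np.arctan2(R[1,1],R[0,1])).round(2),s["tool_pos"].round(4),"F",s["wrist_force"].round(2),"M",s["ft_torque"].round(3),"w",s["grip_width"]*.0854,"j6",s["joints"][5])
E
python3 s.py
python3 -m creep '[[[0,0,4,0,0,0.0003,0.03],[0,0,0,0,0,0,0.03]]]'; python3 s.py
```

```text
time_s: 5.15
tool_pos: [0.5682, 0.1759, 0.0585]
orientation: [[0.941, 0.338, 0.001], [0.338, -0.941, -0.0], [0.001, 0.001, -1.0]]
wrist_force: [-0.3, -3.7, 5.8]
grip_width: 0.529
yaw_y -70.21 [0.5682 0.1759 0.0585] F [-0.29 -3.72  5.78] M [-0.39   0.027 -0.219] w 0.0451678991031544 j6 1.4102541387153615
time_s: 5.35
tool_pos: [0.5683, 0.1758, 0.0583]
orientation: [[0.962, 0.274, 0.001], [0.274, -0.962, -0.0], [0.001, 0.001, -1.0]]
wrist_force: [0.0, -3.0, 5.0]
grip_width: 0.53
yaw_y -74.09 [0.5683 0.1758 0.0583] F [ 0.04 -3.    5.01] M [-0.433  0.075 -0.22 ] w 0.0452566935533213 j6 1.4778592675365674
```

The moment about z is 0.22 N·m, which is exactly the thread drag, so the nut is turning. I'll continue in small steps until the stop shows.

```bash
python3 -m creep '[[[0,0,4,0,0,0.0003,0.03],[0,0,0,0,0,0,0.03]]]' >/dev/null; python3 s.py
python3 -m creep '[[[0,0,4,0,0,0.0003,0.03],[0,0,0,0,0,0,0.03]]]'>/dev/null; python3 s.py
python3 -m creep '[[[0,0,3,0,0,0.0002,0.03],[0,0,0,0,0,0,0.03]]]'>/dev/null; python3 s.py
```

```text
yaw_y -78.08 [0.5682 0.1758 0.058 ] F [ 0.18 -4.18  6.  ] M [-0.473  0.034 -0.289] w 0.04511416692346741 j6 1.5476128794386779
yaw_y -82.08 [0.5682 0.1757 0.0577] F [-0.14 -4.42  5.36] M [-0.579 -0.017 -0.243] w 0.04524972897299944 j6 1.6174289310013836
yaw_y -84.93 [0.5683 0.1757 0.0575] F [-0.58 -1.97  7.14] M [-0.452  0.001  0.662] w 0.04499847411021903 j6 1.6679032796606568
```

The moment jumped by 0.9 N·m after about 51° of turn, which would mean a start at about 0.41 rad, within the stated range. One more small step should tell whether it's the stop.

```bash
python3 -m creep '[[[0,0,2,0,0,0,0.03],[0,0,0,0,0,0,0.03]]]'>/dev/null; python3 s.py
python3 -m creep '[[[0,0,2,0,0,0,0.03],[0,0,0,0,0,0,0.03]]]'>/dev/null; python3 s.py
```

```text
yaw_y -86.67 [0.5683 0.1756 0.0575] F [ 0.17 -2.61  5.04] M [-0.317  0.043  2.397] w 0.044942814582212595 j6 1.6996072549826469
yaw_y -88.66 [0.5689 0.1757 0.0575] F [ 2.02 -4.9   5.15] M [-0.566 -0.35   2.969] w 0.045505025247839365 j6 1.7346735088890486
```

That's a firm stop: 3 N·m and only windup since. I'll relax the windup, open and retreat.

```bash
python3 -m creep '[[[0,0,-3,0,0,0,0.03],[0,0,0,0,0,0,0.03]]]'>/dev/null; python3 s.py
python3 -m creep '[[[0,0,0,0,0,0,0.055],[0,0,0,0,0,0,0.07],[0,0,0,0,0,0,0.0854],[0,0,0,0,0,0,0.0854],[0,0,0,0,0,0,0.0854],[0,0,0,0,0,0,0.0854]]]'; python3 s.py
python3 -m creep '[[[0,0,0,0,0,-0.03,0.0854],[0,0,0,0,0,-0.04,0.0854],[0,0,0,0,0,-0.04,0.0854],[0,0,0,-0.03,0,-0.04,0.0854],[0,0,0,-0.04,0,-0.04,0.0854],[0,0,0,-0.04,0,0,0.0854],[0,0,0,0,0,0,0.0854],[0,0,0,0,0,0,0.0854]]]'
python3 - <<'E'
from cell import manip
from h import *
S=manip.read_camera("scene");c=manip.read_camera("top");w=manip.read_camera("wrist");np.savez("t2.npz",**c)
a=cv2.resize(S["frame"][140:220,310:390],(400,400),interpolation=2);b=cv2.resize(c["frame"][140:220,120:200],(400,400),interpolation=2)
cv2.imwrite("pics/end.png",np.hstack([a,b]))
cv2.imwrite("pics/w2.png",w["frame"])
T=np.load("top0.npz");d=cv2.absdiff(c["frame"][180:260,325:395],T["frame"][180:260,325:395]);print("single-nut diff mean",d.mean(),d.max())
E
```

```text
yaw_y -85.96 [0.5688 0.1757 0.0575] F [ 1.98 -4.88  5.54] M [-0.742 -0.307  0.624] w 0.045122042878629656 j6 1.6851263177795874
time_s: 7.15
tool_pos: [0.5675, 0.1763, 0.0567]
orientation: [[0.998, 0.067, -0.0], [0.067, -0.998, 0.0], [-0.0, -0.0, -1.0]]
wrist_force: [-0.3, 0.2, 1.2]
grip_width: 1.002
yaw_y -86.16 [0.5675 0.1763 0.0567] F [-0.33  0.24  1.2 ] M [-0.019 -0.002 -0.033] w 0.08559475777938563 j6 1.688332107860014
time_s: 7.95
tool_pos: [0.4618, 0.1692, 0.2426]
orientation: [[0.998, 0.067, 0.001], [0.067, -0.998, 0.0], [0.001, -0.0, -1.0]]
wrist_force: [0.6, -0.5, -0.2]
grip_width: 1.002
single-nut diff mean 13.362559523809523 92
```

View pics/end.png

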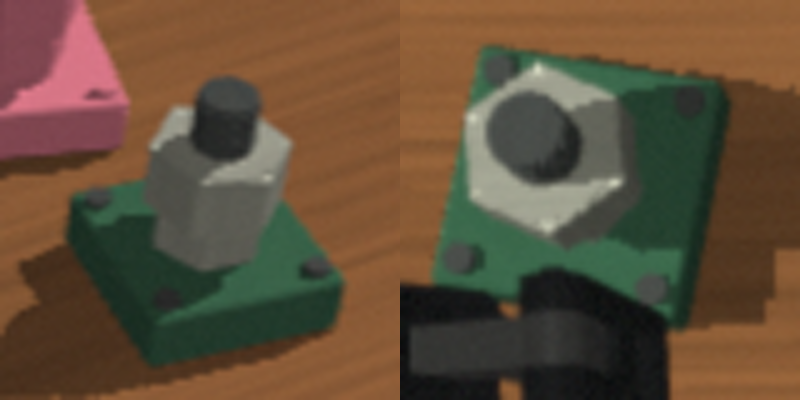

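The end picture shows the nut seated lower and the hexagon turned at crop (548,150), with the gripper clear. One last numeric check before handing in: the nut angle from the wrist view, and the single nut in the scene view.

Run:
```python
from cell import manip
from h import *
c=np.load("t2.npz");P=np.array([[540,65],[628,100],[618,182],[548,237],[472,195],[468,118]])
W=np.array([ray(c,120+(x-400)/5,140+y/5,.069)[:2] for x,y in P]);d=W-W.mean(0)
a=np.degrees(np.arctan2(d[:,1],d[:,0]))%60;print(W.mean(0),np.hypot(*d.T),a)
s=manip.read_camera("scene")["frame"];s0=np.load("scene0.npz")["frame"]
e=cv2.absdiff(s[175:245,145:215],s0[175:245,145:215]);print("single scene diff",e.mean(),e.max())
f=np.load("t2.npz")["frame"]
cv2.imwrite("pics/single.png",cv2.resize(np.hstack([s0[175:245,145:215],s[175:245,145:215],f[180:250,325:395]]),None,fx=3.5,fy=3.5))
```

```text
[0.566881   0.17485704] [0.02622856 0.02852981 0.0242877  0.02686971 0.02562809 0.02570274] [5.84152478 1.7278897  5.12716476 3.57834171 2.76573061 7.56962545]
single scene diff 7.0429251700680275 97
```

View pics/single.png

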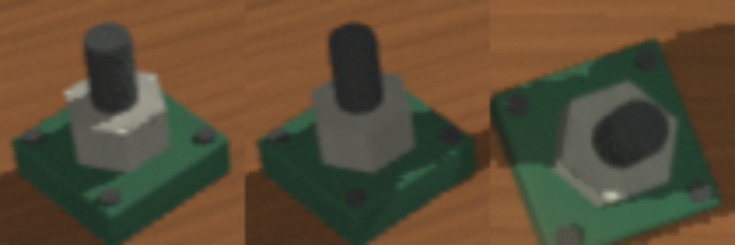

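The single nut is only in the arm's shadow; its shape hasn't moved. The lock nut's corners went from about −4° to +4.4° (mod 60), which is a 51.6° turn and agrees with the tool's turn.

```bash
python3 -c "
from cell import manip
print(manip.sense()['time_s']);print(manip.sign_off())"
```

```text
8.15
the job is handed in; nothing more can be done
None
```

I ran the big upper nut on the two-nut stud down clockwise by about 51° to its stop, let go of it, and handed the job in at 8.15 s. No verdict is reported at hand-in.

- **Stop reached:** the wrist moment rose from about −0.2 to 3 N·m, and the jaws gained only windup after that. I eased the windup before letting go.
- **Turn measured:** the final top view puts the hexagon at about 51.6°, read modulo 60° by hand from a coarse crop, with single corners spread by about ±3°. That agrees with the tool's turn.
- **Hands off:** the gripper is open and about 18 cm above the grasp point, and the wrist force is near zero.
- **Single nut:** the arm never went near it. The automatic before/after image difference at that nut was not zero (mean 7 in the scene view, 13 in the top view). By eye this is the arm's shadow, with the nut's shape unchanged.

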